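# Sweep the loose microscope hardware off the mat into the parts trough

## Task

Clear the small hardware off the strip-down tray: with the fingertips, sweep the two retaining rings and the two thumbscrews along the green mat and over its open edge so that all four lie in the steel parts trough. Push them only: do not pinch them or pick them up. Leave the objective and the eyepiece standing where they are on the mat, and do not disturb the oil bottle or the blower.

Things in the scene. Friction and masses are not known exactly. Their poses are not given: they have to be found in the camera images.
- tray: cream strip-down tray, fixed. Origin: on the bench under the centre of its green mat. The mat is flat, x -120 to 120, y -125 to 125, its surface 45 above the bench. A rim 10 thick stands 8 above the mat along its +x, -x and +y sides; the -y side has no rim and drops straight into the trough. Outside the +x rim (x 130 to 164) is a ledge 30 high with two screwdrivers fixed in its groove
- mat_edge (a point): middle of the mat's open edge, at the mat's surface (tray frame 0, -125, 45); tray axes
- trough (a point): centre of the floor of the steel parts trough (tray frame 0, -160, 6): inside it is 70 wide (tray y -125 to -195), 240 long (tray x -120 to 120) and 39 deep below the mat; its outer wall top is level with the mat, its end walls are 8 higher
- brass_ring_mid (a point): brass retaining ring lying flat, outer diameter 36, inner 24, 7 high; about 20 to 50 g, loose on the mat. Point: its centre, 3.5 above its underside. To be swept into the trough
- steel_ring_mid (a point): steel retaining ring lying flat, outer diameter 36, inner 24, 7 high; about 20 to 50 g, loose on the mat. Point: its centre, 3.5 above its underside. To be swept into the trough
- thumbscrew_a_mid (a point): thumbscrew standing head down: knurled head diameter 24 and 10 high, threaded shank diameter 6 pointing up, 24 high in all; about 20 to 50 g, loose on the mat. Point: its centre, 12 above its underside. To be swept into the trough
- thumbscrew_b_mid (a point): thumbscrew standing head down: knurled head diameter 24 and 10 high, threaded shank diameter 6 pointing up, 24 high in all; about 20 to 50 g, loose on the mat. Point: its centre, 12 above its underside. To be swept into the trough
- objective_mid (a point): microscope objective, chrome with a yellow band, standing nose up in a black screw cap on the mat: diameter 30 at the foot, 24 above, 48 high, loose. Point: its axis, half-way up; z up. Stays where it is
- eyepiece_mid (a point): eyepiece standing on its black eyecup on the mat: diameter 34, steel tube of diameter 23 pointing up, 46 high, loose. Point: its axis, half-way up; z up. Stays where it is
- oil_bottle_mid (a point): amber immersion oil bottle, diameter 30, 75 high, standing loose on the bench outside the tray's +y side. Point: half-way up; z up. Stays where it is
- blower_mid (a point): dark blue rubber bulb blower, diameter 51, 101 high with its white nozzle up, standing loose on the bench outside the trough. Point: on its axis 40 above the bench; z up. Stays where it is

How it is judged:
At the end, for the whole second after the job is handed in: The centres of both rings and both thumbscrews are inside the trough, below the level of the mat, and the objective, eyepiece, oil bottle and blower stand upright (within 0.2 rad) within 12 mm of where they began (x of brass_ring_mid in the frame of tray between -0.12 and 0.12 m and y of brass_ring_mid in the frame of tray between -0.195 and -0.125 m and z of each of brass_ring_mid, steel_ring_mid, thumbscrew_a_mid, thumbscrew_b_mid in the frame of tray below 0.042 m and x of steel_ring_mid in the frame of tray between -0.12 and 0.12 m and y of steel_ring_mid in the frame of tray between -0.195 and -0.125 m and x of thumbscrew_a_mid in the frame of tray between -0.12 and 0.12 m and y of thumbscrew_a_mid in the frame of tray between -0.195 and -0.125 m and x of thumbscrew_b_mid in the frame of tray between -0.12 and 0.12 m and y of thumbscrew_b_mid in the frame of tray between -0.195 and -0.125 m and distance of each of objective_mid, eyepiece_mid, oil_bottle_mid, blower_mid from where it was at the start of the episode below 0.012 m and angle between each of objective_mid, eyepiece_mid, oil_bottle_mid, blower_mid's own z axis and vertical below 0.2 rad); the robot touches nothing.
It fails at once if a ring or thumbscrew is lifted: its centre rises more than 25 mm above the mat (height (world z) of any of brass_ring_mid, steel_ring_mid, thumbscrew_a_mid, thumbscrew_b_mid above 0.07 m).
It fails at once if a ring or thumbscrew is pinched or jammed: more than 15 N between it and the fingers (contact force between the fingers and brass_ring above 15 N or contact force between the fingers and steel_ring above 15 N or contact force between the fingers and thumbscrew_a above 15 N or contact force between the fingers and thumbscrew_b above 15 N).
It fails at once if the objective or eyepiece is shifted more than 12 mm or tipped more than 0.3 rad (distance of any of objective_mid, eyepiece_mid from where it was at the start of the episode above 0.012 m or angle between any of objective_mid, eyepiece_mid's own z axis and vertical above 0.3 rad).
It fails at once if the oil bottle or blower is shifted more than 12 mm or tipped more than 0.3 rad (distance of any of oil_bottle_mid, blower_mid from where it was at the start of the episode above 0.012 m or angle between any of oil_bottle_mid, blower_mid's own z axis and vertical above 0.3 rad).
It also fails if it takes over 64 s, if anything falls off the work surface, if the arm or the gripper's body presses on something with over 40 N, if the wrist force passes 120 N, or if a joint passes its speed limit or range.

## Robot

A 6-joint arm with a two-finger parallel gripper is mounted at the origin on the work surface. World frame = base frame: x ahead of the robot, y to its left, z up, the work surface at z = 0. Lengths are in m, angles in rad, forces in N, time in s.
With the tool pointing down it reaches from about 0.425 to 0.95 m from the base axis. Payload 14.7 kg.
Tool frame: the origin (TCP) lies between the finger pads; the fingertips stand 17 mm ahead of it and the grasp point (between the pads) lies 2 mm behind it (robot.finger_overhang is the distance from the TCP to the fingertips, in m); x points along the fingers, z is the direction in which the jaws open and shut, and the axes are right-handed (so a half turn about x gives the same grasp; the last joint's range is limited). The gripper opens to 85 mm and grips with 20 to 120 N. Pads are 22 mm wide; open, the fingers measure 114 mm over their backs; the gripper's body (76 mm by 85 mm) begins 54 mm behind the grasp point. The pads swing forward as they close: fully open they stand 13 mm farther back than shut.
Start: joints at [1.078, 0.48, 1.596, -0, 1.065, -0.047], TCP at [0.28, 0.586, 0.248] pointing down, gripper open.
Joint ranges: [-2.75, 2.75], [-0.82, 2.05], [0.23, 2.67], [-1.56, 4.7], [0.09, 2.69], [-2.92, 2.92]. Speed limits (rad/s): [1.89, 1.89, 2.39, 3.01, 3.01, 3.01].

## Interface

Orientations are given as [roll, pitch, yaw] about the fixed x, y, z axes, in that order (R = Rz(yaw) Ry(pitch) Rx(roll)).
In Python, from station import robot gives the robot as it stands.
- The arm moves only by the tool move_arm, never from a script. Its argument "rows" is a list of rows, each a list of 7 numbers: the shift along the tool's x, y, z in units of 40 mm (1.0 is 40 mm), then the turn, a rotation vector about the tool's x, y, z in units of 5 degrees (1.0 is 5 degrees), then the finger opening in mm, from 0 to 85.4. In form: [[dx, dy, dz, wx, wy, wz, grip], ...]. A call has 1 to 5 rows; each row shifts and turns the commanded pose from where the row before left it, along the tool's axes as they then stand; what a row does not reach is not made up. A row lasts 1/12 s, in which the tool goes at most 41.7 mm and 7.16 degrees, less where a joint would pass 70% of its speed; a pose out of reach is approached as far as the arm can. A call is refused whole if a number of a shift passes 1 or a number of a turn 1, either way. A call with a gripper value outside its range is refused whole. The fingers move at their own pace and stop on an object; "grip_force" is the grip in N (left out, the last holds). Time passes only in rows, so rows that do not move let the fingers close. It gives the time, the measured TCP pose, the force and the opening at its end, in the units of the state.
- robot.observe(): the state, without advancing time (a new reading comes with each control period).
- robot.grab_frame(name): name is "scene" or "top" or "wrist"; returns a dict with "pixels" (384x512x3 uint8, red, green, blue), "vfov" (degrees; the focal length in pixels is half the picture's height over the tangent of half this angle, whatever the lens; pixels are square), "cx", "cy" (the principal point, pixels), "R" (3x3) and "t" (3): a world point X has camera coordinates R X + t; the wrist camera has in their place "T_tool_cam" (4x4, takes a point from camera to tool coordinates, whose origin is the TCP and whose axes are the tool frame's). Camera axes: x right, y down, z forward; pixel columns grow to the right and rows downward; lengths in m; the calibration is good to about 2 mm. A picture is of the moment at which its call begins: read the wrist's pose just before it. There is no depth.
- robot.finish_job(): hands the job in, once; it reports no verdict.
Trained networks look in a picture, given as the dict that the camera call returned (one of the last four; its "shot" number tells which), for a name from the list of things; names that differ only in an ending like _2 or _b are one class to them, and where a whole thing is asked for, a point or a joint stands for the part that bears it (a point fixed in the world has none). Each returns a list of dicts, best first, with "conf" (0 to 1); they miss things now and then, are a little off and sometimes report something else, mostly with a low value. They report only what shows in the picture. A call takes as long as a camera call.
- robot.recognise(picture, thing): "centre" ([x, y, z] in m, in the coordinates of the camera as it stood for that picture, good to about 4 mm: the middle of the surface that is visible of it).
The state is a dict: "clock": time; "qpos": joint angles; "dq": joint speeds; "tau": joint torques, N m; "eef_pos": TCP position; "tcp_rot": TCP orientation; "force": force on the tool from outside, world axes, zero at the start; "ft_torque": the same for the moment, N m; "grip_width": opening from 0.0 (shut) to 1.0 (fully open).
Only numpy, scipy, OpenCV 4.12 (cv2) and the standard library are available. Lean on these libraries where they do the work, as an engineer would, in place of code of your own. Each camera call takes 0.05 s, during which the arm holds its last target. There are 200 camera calls.

## Working session

There is one attempt and no reset: what is moved stays moved. The work goes in short steps, Python scripts to look and compute and a tool call to move; the robot and the scene stay as the last step left them, time stands still between calls to the robot, and variables do not carry over. Pictures are saved under pics/ and viewed, about 8 in all and at most 12, crops included, and the job is handed in when it is done.

Besides the shell and the picture viewer there is one more tool, called after "Request:" as name(argument=value, ...), one argument or row to a line, values as JSON. move_arm: Moves the arm, as the interface text tells. Its arguments: {"type":"object","properties":{"rows":{"type":"array","items":{"type":"array","items":{"type":"number"}}},"grip_force":{"type":"number"}},"required":["rows"]}

```bash
ls; mkdir -p pics; cat > h.py <<'E'
import numpy as np, cv2
from station import robot
def save(f,n): cv2.imwrite(f'pics/{n}.png',f["pixels"][:,:,::-1])
def world(f,c):
    return np.array(f["R"]).T@(np.array(c)-np.array(f["t"]))
def pix(f,X):
    c=np.array(f["R"])@np.array(X)+np.array(f["t"]); F=192/np.tan(np.radians(f["vfov"])/2)
    return f["cx"]+F*c[0]/c[2], f["cy"]+F*c[1]/c[2]
E
python3 - <<'E'
from h import *
np.set_printoptions(precision=4,suppress=True)
print(robot.observe())
names="tray mat_edge trough brass_ring_mid steel_ring_mid thumbscrew_a_mid objective_mid eyepiece_mid oil_bottle_mid blower_mid".split()
for cam in("top","scene"):
    f=robot.grab_frame(cam); save(f,cam+"0"); print(cam,world(f,[0,0,0]))
    for n in names:
        try:
            for r in robot.recognise(f,n)[:3]:
                w=world(f,r["centre"]); print(n,round(r["conf"],2),w,np.round(pix(f,w)))
        except Exception as e: print(n,e)
E
```

```text
pics
{'clock': 0.0, 'qpos': array([ 1.0784,  0.4808,  1.5969, -0.    ,  1.0651, -0.0466]), 'dq': array([-0.0003,  0.0021, -0.0003, -0.0012, -0.0005, -0.0008]), 'tau': array([  0.004 , -95.0647, -43.0181,  -0.0001,   0.0123,  -0.0001]), 'eef_pos': array([0.2801, 0.5861, 0.2477]), 'tcp_rot': array([ 3.1087,  1.5696, -2.0495]), 'force': array([ 0.1406, -0.7947, -0.0424]), 'ft_torque': array([ 0.066 , -0.0337,  0.0115]), 'grip_width': 0.998736539542999}
top [0.4244 0.0559 0.9195]
tray 0.8 [0.5837 0.0268 0.0462] [267. 179.]
mat_edge 0.92 [0.5809 0.0253 0.0447] [268. 181.]
trough 0.82 [0.5795 0.0283 0.0486] [266. 181.]
brass_ring_mid 0.53 [ 0.5147 -0.0211  0.052 ] [293. 214.]
brass_ring_mid 0.52 [0.5803 0.0282 0.0459] [266. 181.]
steel_ring_mid 0.71 [0.5648 0.0932 0.0557] [233. 188.]
thumbscrew_a_mid 0.51 [ 0.5828 -0.0107  0.0552] [287. 178.]
objective_mid 0.72 [0.5792 0.0263 0.0483] [267. 181.]
objective_mid 0.52 [0.6365 0.0081 0.0758] [277. 149.]
objective_mid 0.5 [0.5627 0.0934 0.053 ] [233. 190.]
eyepiece_mid 0.69 [0.4875 0.0944 0.0903] [232. 227.]
oil_bottle_mid 0.62 [0.5812 0.025  0.
[... 351 characters left out ...]
.]
trough 0.87 [0.6008 0.0003 0.0468] [253. 233.]
trough 0.68 [ 0.5958 -0.2119  0.0525] [158. 306.]
trough 0.28 [ 0.5238 -0.0227  0.052 ] [216. 213.]
brass_ring_mid 0.47 [ 0.5229 -0.0252  0.0514] [215. 213.]
steel_ring_mid 0.7 [0.5691 0.0933 0.0534] [278. 192.]
steel_ring_mid 0.19 [0.5085 0.2329 0.0464] [305. 138.]
thumbscrew_a_mid 0.62 [ 0.5863 -0.0149  0.0557] [242. 231.]
objective_mid 0.68 [0.6502 0.0034 0.0735] [274. 243.]
objective_mid 0.49 [ 0.6    -0.2145  0.0587] [158. 308.]
eyepiece_mid 0.82 [0.5036 0.083  0.0732] [250. 168.]
oil_bottle_mid 0.92 [0.5106 0.2309 0.046 ] [305. 139.]
blower_mid 0.66 [ 0.6    -0.214   0.0547] [159. 308.]
blower_mid 0.56 [0.6037 0.0015 0.0437] [255. 235.]
```

```bash
python3 - <<'E'
import cv2,numpy as np
a=cv2.imread('pics/top0.png');b=cv2.imread('pics/scene0.png')
cv2.imwrite('pics/top0c.png',cv2.resize(a[80:300,130:410],None,fx=2.8,fy=2.7)[:600,:800])
cv2.imwrite('pics/scene0b.png',cv2.resize(b,(800,600)))
E
```

```text
(no output)
```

View pics/top0c.png

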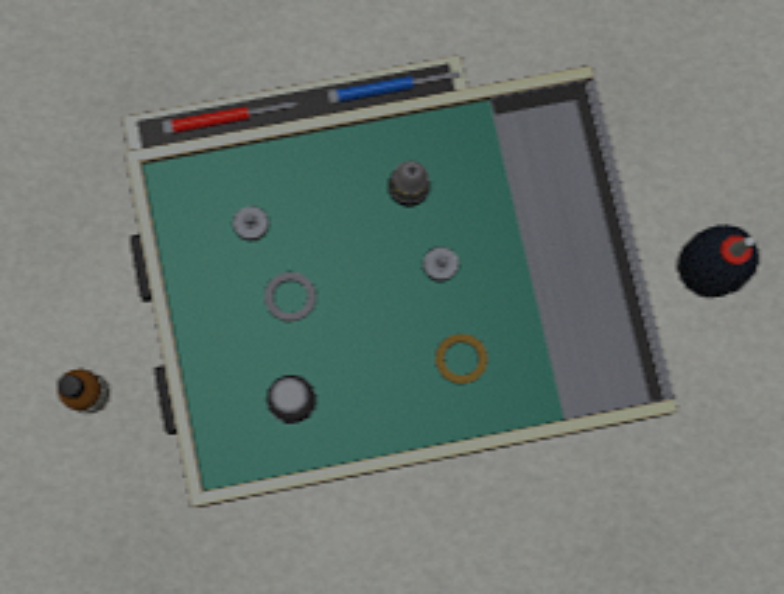

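View pics/scene0b.png

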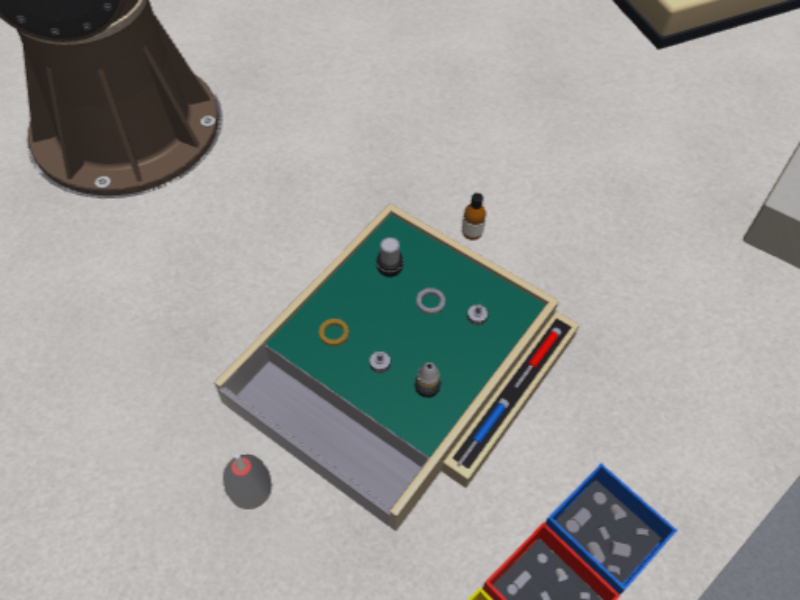

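The top crop shows the rings at (290,297) steel and (461,358) brass, and the thumbscrews at (250,222) and (441,263). The objective foot is at (409,188) and the eyepiece foot at (291,402). The open edge runs (493,100)–(565,418), and the scene view agrees with this. Next I triangulate.

```bash
cat >> h.py <<'E'
def ray(f,p):
    F=192/np.tan(np.radians(f["vfov"])/2); R=np.array(f["R"])
    return -R.T@np.array(f["t"]), R.T@np.array([(p[0]-f["cx"])/F,(p[1]-f["cy"])/F,1])
def onz(f,p,z):
    o,d=ray(f,p); return o+d*(z-o[2])/d[2]
def tri(f,p,g,q):
    o,d=ray(f,p);a,b=ray(g,q); s=np.linalg.lstsq(np.c_[d,-b],a-o,rcond=None)[0]
    return (o+d*s[0]+a+b*s[1])/2, np.linalg.norm(o+d*s[0]-a-b*s[1])
E
python3 - <<'E'
from h import *
np.set_printoptions(precision=4,suppress=True)
f=robot.grab_frame("top");g=robot.grab_frame("scene")
T=lambda c:(130+c[0]/2.8-.3,80+c[1]/2.7-.3); S=lambda c:(c[0]/1.5625-.3,c[1]/1.5625-.3)
P=dict(steel=((290,297),(431,300),.0485),brass=((461,358),(334,331),.0485),sA=((250,222),(478,315),.055),sB=((441,263),(380,361),.055),obj=((409,188),(428,386),.05),eye=((291,402),(389,267),.05),e1=((565,418),(268,346),.045),e2=((493,100),(430,459),.045),
 rimA=((133,155),(554,303),.053),rimB=((195,500),(391,209),.053))
W={}
for k,(a,b,z) in P.items():
    t=tri(f,T(a),g,S(b)); A=onz(f,T(a),z);B=onz(g,S(b),z);W[k]=(A+B)/2;print(k,'tri',t[0],round(t[1],4),'top',A[:2],'scene',B[:2])
d=(W['e2']-W['e1'])[:2];e=(W['rimA']-W['rimB'])[:2];r=(W['rimB']-W['e1'])[:2]
print([np.degrees(np.arctan2(v[1],v[0])) for v in(d,e,r)],np.linalg.norm(d),np.linalg.norm(e))
print(onz(f,T((718,262)),.04),onz(g,S((247,482)),.04))
E
```

```text
steel tri [0.5637 0.093  0.0483] 0.0007 top [0.5635 0.0927] scene [0.564  0.0931]
brass tri [ 0.5174 -0.0239  0.0497] 0.0 top [ 0.5175 -0.024 ] scene [ 0.5168 -0.0235]
sA tri [0.6186 0.1198 0.0487] 0.0004 top [0.6174 0.1195] scene [0.6209 0.1162]
sB tri [ 0.5858 -0.012   0.0517] 0.0 top [ 0.5852 -0.0118] scene [ 0.5871 -0.0133]
obj tri [0.6439 0.0088 0.0434] 0.0014 top [0.6418 0.0086] scene [0.6465 0.0067]
eye tri [0.4888 0.0929 0.0417] 0.0004 top [0.4883 0.0927] scene [0.493  0.0886]
e1 tri [ 0.4749 -0.0934  0.0417] 0.0029 top [ 0.4739 -0.0941] scene [ 0.4777 -0.0932]
e2 tri [ 0.7093 -0.0526  0.0447] 0.0015 top [ 0.7087 -0.0532] scene [ 0.7098 -0.0521]
rimA tri [0.67   0.2016 0.0482] 0.0006 top [0.6689 0.201 ] scene [0.6713 0.1982]
rimB tri [0.4214 0.1587 0.0442] 0.0004 top [0.4213 0.1575] scene [0.427  0.1537]
[np.float64(9.958212286104587), np.float64(10.146033484420547), np.float64(101.70599628765332)] 0.23705094239349384 0.24986169892442378
[ 0.5853 -0.2074  0.04  ] [ 0.5931 -0.213   0.04  ]
```

```bash
cat >> h.py <<'E'
from scipy.spatial.transform import Rotation as Ro
TO=np.array([.570,.050]);Y=np.radians(10.05);TR=np.array([[np.cos(Y),-np.sin(Y)],[np.sin(Y),np.cos(Y)]])
def t2w(x,y): return TO+TR@np.array([x,y])
def w2t(p): return TR.T@(np.array(p)[:2]-TO)
def st():
    s=robot.observe();R=Ro.from_euler('xyz',s['tcp_rot']).as_matrix();p=s['eef_pos']
    za=np.degrees(np.arctan2(R[1,2],R[0,2]))-np.degrees(Y)
    print('t',round(s['clock'],2),'tray',np.round(w2t(p)*1e3,1),'z',round(p[2]*1e3,1),'jaw angle vs tray x',round(za,1),'F',np.round(s['force'],1),'grip',round(s['grip_width'],3),'j6',round(s['qpos'][5],2),'toolx',np.round(R[:,0],3))
    return s,R
def go(x,y,z):
    s,R=st();q=np.array([*t2w(x,y),z]);d=R.T@(q-s['eef_pos']);print('tool shift units',np.round(d/.04,2))
E
python3 - <<'E'
from h import *
go(0,-.02,.16)
s,R=st();print(R.round(3))
E
```

```text
t 1.2 tray [-191.7  578.8] z 248.3 jaw angle vs tray x 54.4 F [-0.6 -0.4  0.6] grip 1.003 j6 -0.05 toolx [ 0.  0. -1.]
tool shift units [  2.21 -12.61  -9.38]
t 1.2 tray [-191.7  578.8] z 248.3 jaw angle vs tray x 54.4 F [-0.6 -0.4  0.6] grip 1.003 j6 -0.05 toolx [ 0.  0. -1.]
[[ 0.    -0.902  0.431]
 [ 0.     0.431  0.902]
 [-1.    -0.     0.   ]]
```

Request:
move_arm(
  rows=[
    [0,0,0,1,0,0,16],
    [0,0,0,1,0,0,16],
    [0,0,0,1,0,0,16],
    [0,0,0,1,0,0,16],
    [0,0,0,1,0,0,16],
  ],
  grip_force=20,
)

```text
clock: 1.62
eef_pos: [0.2802, 0.5865, 0.2483]
tcp_rot: [-2.383, 1.571, -1.698]
force: [0.6, 1.3, 0.4]
grip_width: 0.302
```

Request:
move_arm(
  rows=[
    [0,0,0,1,0,0,16],
    [0,0,0,1,0,0,16],
    [0,0,0,1,0,0,16],
    [0,0,0,1,0,0,16],
    [0,0,0,1,0,0,16],
  ],
)

```text
clock: 2.03
eef_pos: [0.2802, 0.5865, 0.2483]
tcp_rot: [-1.345, 1.571, -1.097]
force: [0.4, -0.3, -0.3]
grip_width: 0.188
```

Request:
move_arm(
  rows=[
    [0,0,0,0.9,0,0,16],
    [0,-0.8,0.4,0,0,0,16],
    [0,-0.8,0.4,0,0,0,16],
    [0,-0.8,0.4,0,0,0,16],
    [0,-0.8,0.4,0,0,0,16],
  ],
)

```text
clock: 2.45
eef_pos: [0.3659, 0.4703, 0.2483]
tcp_rot: [-0.04, 1.571, 0.135]
force: [1.2, 0.7, -0.2]
grip_width: 0.192
```

Request:
move_arm(
  rows=[
    [0,-0.8,0.4,0,0,0,16],
    [0,-0.8,0.4,0,0,0,16],
    [0,-0.8,0.4,0,0,0,16],
    [0,-0.8,0.4,0,0,0,16],
    [0,-0.8,0.4,0,0,0,16],
  ],
)

```text
clock: 2.87
eef_pos: [0.4727, 0.3262, 0.2485]
tcp_rot: [0.414, 1.57, 0.588]
force: [1.0, 0.5, -1.0]
grip_width: 0.19
```

```bash
python3 -c "
from h import *
go(0,-.02,.16)"
```

```text
t 2.87 tray [-47.6 289. ] z 248.5 jaw angle vs tray x -0.1 F [ 1.   0.5 -1. ] grip 0.19 j6 0.38 toolx [ 0.  0. -1.]
tool shift units [ 2.21 -7.72  1.2 ]
```

Request:
move_arm(
  rows=[
    [0,-0.8,0.1,0,0,0,16],
    [0,-0.8,0.2,0,0,0,16],
    [0,-0.8,0.2,0,0,0,16],
    [0,-0.8,0.2,0,0,0,16],
    [0,-0.8,0.2,0,0,0,16],
  ],
)

```text
clock: 3.28
eef_pos: [0.5355, 0.1748, 0.2485]
tcp_rot: [0.091, 1.571, 0.265]
force: [0.5, -0.2, 0.2]
grip_width: 0.187
```

Request:
move_arm(
  rows=[
    [0,-0.8,0.2,0,0,0,16],
    [0,-0.8,0.2,0,0,0,16],
    [0,-0.8,0,0,0,0,16],
    [0,-0.8,0,0,0,0,16],
    [0,-0.73,0,0,0,0,16],
  ],
)

```text
clock: 3.7
eef_pos: [0.5782, 0.0224, 0.2484]
tcp_rot: [-0.546, 1.571, -0.372]
force: [0.5, 0.6, 0.4]
grip_width: 0.189
```

Request:
move_arm(
  rows=[
    [0.8,0,0,0,0,0,16],
    [0.8,0,0,0,0,0,16],
    [0.8,0,0,0,0,0,16],
    [0.8,0,0,0,0,0,16],
    [0.25,0,0,0,0,0,16],
  ],
)

```text
clock: 4.12
eef_pos: [0.5757, 0.0241, 0.1065]
tcp_rot: [2.955, 1.566, 3.129]
force: [-1.5, -0.7, -0.9]
grip_width: 0.185
```

```bash
python3 - <<'E'
from h import *
s,R=st()
f=robot.grab_frame("wrist"); T=np.array(f["T_tool_cam"]);print(T.round(3),f["vfov"])
save(f,'w1')
g=robot.grab_frame("scene");a=g["pixels"][100:340,130:370,::-1]
cv2.imwrite('pics/c1.png',np.hstack([cv2.resize(a,(480,480)),cv2.resize(f["pixels"][:,:,::-1],(320,240))[:,:]if 0 else cv2.copyMakeBorder(cv2.resize(f["pixels"][:,:,::-1],(320,240)),0,240,0,0,0)]))
E
```

```text
t 4.12 tray [  1.1 -26.5] z 106.5 jaw angle vs tray x -0.1 F [-1.5 -0.7 -0.9] grip 0.185 j6 -0.18 toolx [-0.005  0.    -1.   ]
[[-0.001 -0.283  0.959 -0.127]
 [ 0.001 -0.959 -0.283  0.071]
 [ 1.     0.001  0.001  0.002]
 [ 0.     0.     0.     1.   ]] 62.502245569390766
```

View pics/c1.png

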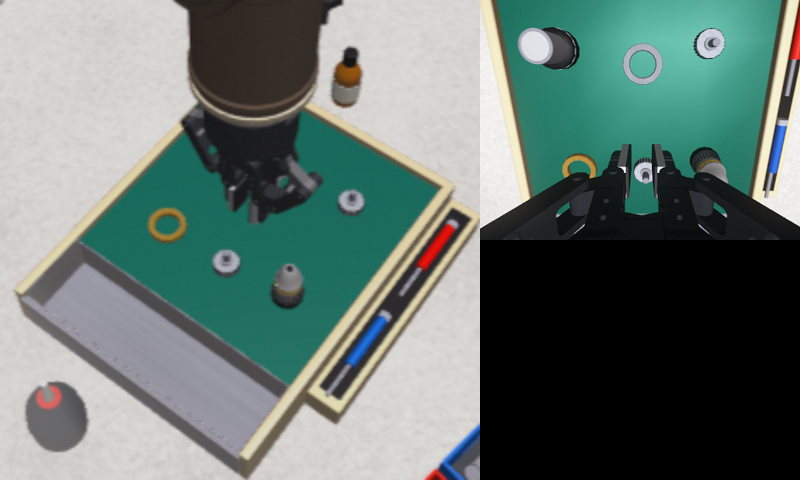

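Request:
move_arm(
  rows=[
    [0.2,0,0.05,0,0,0,16],
    [0.2,0,0,0,0,0,16],
    [0.1,0,0,0,0,0,16],
    [0,0,0,0,0,0,16],
    [0,0,0,0,0,0,16],
  ],
)

```text
clock: 4.63
eef_pos: [0.5801, 0.0247, 0.0907]
tcp_rot: [-0.244, 1.57, -0.07]
force: [-0.1, -0.0, 0.5]
grip_width: 0.186
```

Request:
move_arm(
  rows=[
    [0.05,0,0,0,0,0,16],
    [0.05,0,0,0,0,0,16],
    [0.05,0,0,0,0,0,16],
    [0.05,0,0,0,0,0,16],
    [0.05,0,0,0,0,0,16],
  ],
)

```text
clock: 5.05
eef_pos: [0.5799, 0.0246, 0.0801]
tcp_rot: [-2.16, 1.571, -1.986]
force: [0.6, 0.1, 0.3]
grip_width: 0.189
```

```bash
python3 -c "
from h import *
st();print(robot.finger_overhang)"
```

```text
t 5.05 tray [  5.3 -26.7] z 80.1 jaw angle vs tray x -0.1 F [0.6 0.1 0.3] grip 0.189 j6 -0.18 toolx [-0. -0. -1.]
0.017
```

Request:
move_arm(
  rows=[
    [0.05,0,0,0,0,0,16],
    [0.05,0,0,0,0,0,16],
    [0.05,0,0,0,0,0,16],
    [0.05,0,0,0,0,0,16],
    [0,0,0,0,0,0,16],
  ],
)

```text
clock: 5.47
eef_pos: [0.5797, 0.0246, 0.0719]
tcp_rot: [2.973, 1.57, -3.136]
force: [0.4, 0.7, 0.6]
grip_width: 0.184
```

Request:
move_arm(
  rows=[
    [0.05,0,0,0,0,0,16],
    [0.05,0,0,0,0,0,16],
    [0.05,0,0,0,0,0,16],
    [0,0,0,0,0,0,16],
    [0,0,0,0,0,0,16],
  ],
)

```text
clock: 5.88
eef_pos: [0.5798, 0.0246, 0.0661]
tcp_rot: [3.0, 1.57, -3.11]
force: [-0.4, 0.0, -0.5]
grip_width: 0.189
```

```bash
python3 - <<'E'
from h import *
st()
g=robot.grab_frame("scene");f=robot.grab_frame("wrist")
a=cv2.resize(g["pixels"][170:290,180:330,::-1],(600,480),interpolation=cv2.INTER_CUBIC)
cv2.imwrite('pics/c2.png',a)
E
```

```text
t 5.88 tray [  5.2 -26.7] z 66.1 jaw angle vs tray x -0.1 F [-0.4  0.  -0.5] grip 0.189 j6 -0.18 toolx [-0. -0. -1.]
```

View pics/c2.png

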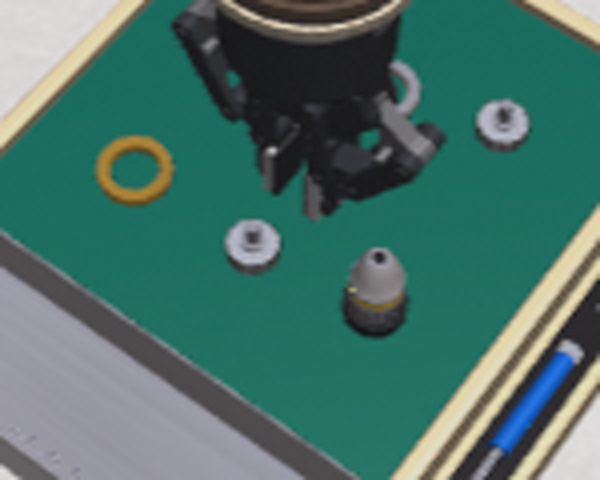

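```bash
python3 - <<'E'
from h import *
g=robot.grab_frame("scene")
for n,p in dict(elbow=(440,135),elbowlow=(415,172),tipR=(318,216),tipL=(272,190),left=(178,25),leftlow=(232,118)).items():
  for yy in(-.027,-.038):
    o,d=ray(g,(180+p[0]/4,170+p[1]/4))
    ot=w2t(o);dt=TR.T@d[:2]; s=(yy-ot[1])/dt[1]; print(n,yy,(ot[0]+s*dt[0]).round(4),(o[2]+s*d[2]).round(4))
E
```

```text
elbow -0.027 0.0734 0.1629
elbow -0.038 0.0792 0.1824
elbowlow -0.027 0.064 0.1246
elbowlow -0.038 0.0701 0.1451
tipR -0.027 0.0155 0.0365
tipR -0.038 0.023 0.0596
tipL -0.027 -0.0114 0.0329
tipL -0.038 -0.0032 0.0561
left -0.027 -0.0641 0.1229
left -0.038 -0.0544 0.1435
leftlow -0.027 -0.0346 0.0742
leftlow -0.038 -0.0257 0.0962
```

Request:
move_arm(
  rows=[
    [0.025,0,0,0,0,0,16],
    [0.025,0,0,0,0,0,16],
    [0.025,0,0,0,0,0,16],
    [0.025,0,0,0,0,0,16],
    [0,0,0,0,0,0,16],
  ],
)

```text
clock: 6.45
eef_pos: [0.5799, 0.0246, 0.0623]
tcp_rot: [3.011, 1.571, -3.098]
force: [0.4, 0.3, 0.8]
grip_width: 0.185
```

```bash
python3 -c "
from h import *
st()"
```

```text
t 6.45 tray [  5.3 -26.7] z 62.3 jaw angle vs tray x -0.1 F [0.4 0.3 0.8] grip 0.185 j6 -0.18 toolx [-0. -0. -1.]
```

Still no contact; go down 1 mm at a time.

Request:
move_arm(
  rows=[
    [0.025,0,0,0,0,0,16],
    [0,0,0,0,0,0,16],
  ],
)

```text
clock: 6.62
eef_pos: [0.5799, 0.0246, 0.0622]
tcp_rot: [-0.224, 1.57, -0.051]
force: [-5.0, -0.5, 20.4]
grip_width: 0.186
```

Request:
move_arm(
  rows=[
    [0.025,0,0,0,0,0,16],
    [0,0,0,0,0,0,16],
  ],
)

```text
clock: 6.78
eef_pos: [0.58, 0.0247, 0.0621]
tcp_rot: [-0.23, 1.57, -0.056]
force: [-10.4, -0.2, 39.1]
grip_width: 0.188
```

Request:
move_arm(
  rows=[
    [0.025,0,0,0,0,0,16],
    [0,0,0,0,0,0,16],
  ],
)

```text
clock: 6.95
eef_pos: [0.5801, 0.0247, 0.062]
tcp_rot: [-0.207, 1.57, -0.033]
force: [-15.4, -0.7, 58.5]
grip_width: 0.187
```

Request:
move_arm(
  rows=[
    [-0.14,0,0,0,0,0,16],
    [0,-0.12,0,0,0,0,16],
    [0,-0.15,0,0,0,0,16],
    [0,-0.15,0,0,0,0,16],
    [0,-0.15,0,0,0,0,16],
  ],
)

```text
clock: 7.37
eef_pos: [0.5838, 0.0015, 0.0645]
tcp_rot: [2.958, 1.57, 3.131]
force: [-0.3, -1.0, -0.6]
grip_width: 0.184
```

Request:
move_arm(
  rows=[
    [0,-0.15,0,0,0,0,16],
    [0,-0.15,0,0,0,0,16],
    [0,-0.15,0,0,0,0,16],
    [0,-0.15,0,0,0,0,16],
    [0,-0.15,0,0,0,0,16],
  ],
)

```text
clock: 7.78
eef_pos: [0.5891, -0.028, 0.0648]
tcp_rot: [2.863, 1.571, 3.037]
force: [0.3, -0.6, 0.9]
grip_width: 0.186
```

```bash
python3 - <<'E'
from h import *
st()
g=robot.grab_frame("scene");a=g["pixels"][100:340,130:370,::-1]
cv2.imwrite('pics/c3.png',cv2.resize(a,(600,600)))
E
```

```text
t 7.78 tray [  5.2 -80.2] z 64.8 jaw angle vs tray x -0.1 F [ 0.3 -0.6  0.9] grip 0.186 j6 -0.27 toolx [-0.  0. -1.]
```

View pics/c3.png

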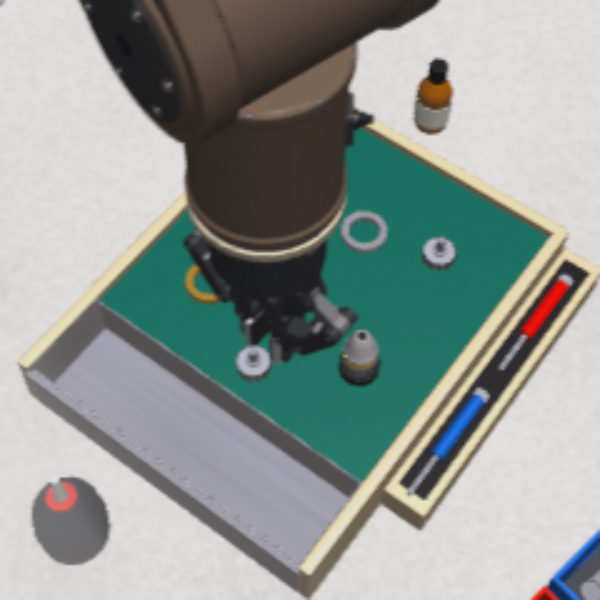

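Request:
move_arm(
  rows=[
    [0,-0.15,0,0,0,0,16],
    [0,-0.15,0,0,0,0,16],
    [0,-0.15,0,0,0,0,16],
    [0,-0.15,0,0,0,0,16],
    [0,-0.15,0,0,0,0,16],
  ],
)

```text
clock: 8.25
eef_pos: [0.5944, -0.0575, 0.0649]
tcp_rot: [-0.428, 1.571, -0.254]
force: [-0.1, -0.1, 0.5]
grip_width: 0.188
```

Request:
move_arm(
  rows=[
    [0,-0.15,0,0,0,0,16],
    [0,-0.15,0,0,0,0,16],
    [0,-0.15,0,0,0,0,16],
    [0,0,0,0,0,0,16],
    [0,0,0,0,0,0,16],
  ],
)

```text
clock: 8.67
eef_pos: [0.5973, -0.075, 0.0649]
tcp_rot: [1.717, 1.571, 1.89]
force: [0.0, -0.1, 0.4]
grip_width: 0.189
```

Request:
move_arm(
  rows=[
    [-0.5,0.1,0,0,0,0,16],
    [-0.7,0.1,0,0,0,0,16],
    [0,0.75,0,0,0,0,16],
    [0,0.75,0,0,0,0,16],
    [0,0.75,0,0,0,0,16],
  ],
)

```text
clock: 9.08
eef_pos: [0.5803, 0.0229, 0.1135]
tcp_rot: [-0.1, 1.57, 0.073]
force: [0.1, 0.4, 0.3]
grip_width: 0.189
```

Request:
move_arm(
  rows=[
    [0,0.75,0,0,0,0,16],
    [0,0.75,-0.05,0,0,0,16],
    [0,0.75,-0.05,0,0,0,16],
    [0,0.55,0,0,0,0,16],
    [0,0,0,0,0,0,16],
  ],
)

```text
clock: 9.5
eef_pos: [0.5559, 0.1353, 0.1129]
tcp_rot: [1.897, 1.57, 2.073]
force: [-0.2, 0.3, -0.7]
grip_width: 0.184
```

```bash
python3 - <<'E'
from h import *
s,R=st();
f=robot.grab_frame("wrist");g=robot.grab_frame("scene")
a=g["pixels"][100:340,130:370,::-1]
cv2.imwrite('pics/c4.png',np.hstack([cv2.resize(a,(480,480)),cv2.copyMakeBorder(cv2.resize(f["pixels"][:,:,::-1],(320,240)),0,240,0,0,0)]))
E
```

```text
t 9.5 tray [ 1.  86.4] z 112.9 jaw angle vs tray x 0.1 F [-0.2  0.3 -0.7] grip 0.184 j6 0.01 toolx [-0.     0.001 -1.   ]
```

View pics/c4.png

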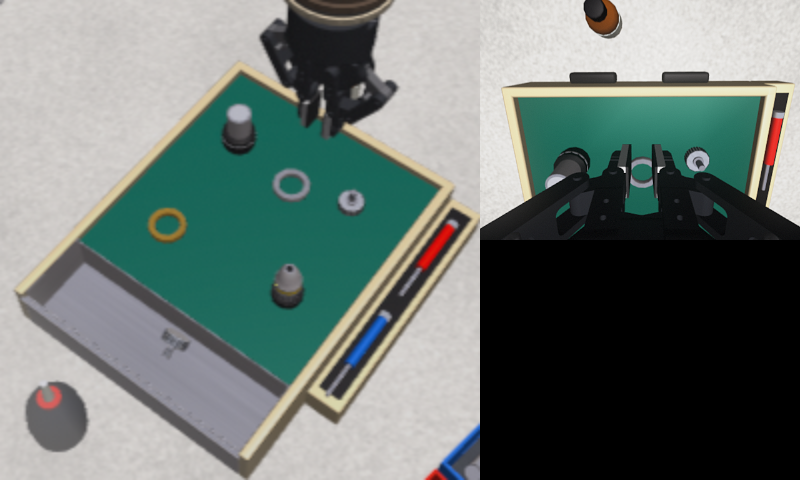

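Request:
move_arm(
  rows=[
    [0.5,0,0,0,0,0,16],
    [0.5,0,0,0,0,0,16],
    [0.2,0,0,0,0,0,16],
    [0,0,0,0,0,0,16],
    [0,-0.1,0,0,0,0,16],
  ],
)

```text
clock: 10.02
eef_pos: [0.5577, 0.1273, 0.0649]
tcp_rot: [3.127, 1.57, -2.982]
force: [0.2, -0.8, 0.2]
grip_width: 0.186
```

Request:
move_arm(
  rows=[
    [0,-0.15,0,0,0,0,16],
    [0,-0.15,0,0,0,0,16],
    [0,-0.15,0,0,0,0,16],
    [0,-0.15,0,0,0,0,16],
    [0,-0.15,0,0,0,0,16],
  ],
)

```text
clock: 10.43
eef_pos: [0.5633, 0.0972, 0.0653]
tcp_rot: [-0.096, 1.57, 0.077]
force: [0.2, 0.4, -1.0]
grip_width: 0.188
```

Request:
move_arm(
  rows=[
    [0,-0.15,0,0,0,0,16],
    [0,-0.15,0,0,0,0,16],
    [0,-0.15,0,0,0,0,16],
    [0,-0.15,0,0,0,0,16],
    [0,-0.15,0,0,0,0,16],
  ],
)

```text
clock: 10.85
eef_pos: [0.5683, 0.0679, 0.0649]
tcp_rot: [2.958, 1.571, 3.132]
force: [-0.5, 1.1, -0.2]
grip_width: 0.191
```

Request:
move_arm(
  rows=[
    [0,-0.15,0,0,0,0,16],
    [0,-0.15,0,0,0,0,16],
    [0,-0.15,0,0,0,0,16],
    [0,-0.15,0,0,0,0,16],
    [0,-0.15,0,0,0,0,16],
  ],
)

```text
clock: 11.27
eef_pos: [0.5735, 0.0383, 0.0649]
tcp_rot: [-0.616, 1.571, -0.442]
force: [-0.6, 0.1, 0.6]
grip_width: 0.184
```

Request:
move_arm(
  rows=[
    [0,-0.15,0,0,0,0,16],
    [0,-0.15,0,0,0,0,16],
    [0,-0.15,0,0,0,0,16],
    [0,-0.15,0,0,0,0,16],
    [0,-0.15,0,0,0,0,16],
  ],
)

```text
clock: 11.68
eef_pos: [0.5786, 0.0088, 0.0649]
tcp_rot: [3.121, 1.571, -2.988]
force: [-0.7, 0.7, 0.3]
grip_width: 0.185
```

```bash
python3 - <<'E'
from h import *
st();g=robot.grab_frame("scene")
for n in("steel_ring_mid","objective_mid","eyepiece_mid"):
  for r in robot.recognise(g,n)[:2]: print(n,round(r["conf"],2),w2t(world(g,r["centre"])))
E
```

```text
t 11.68 tray [  1.3 -42.1] z 64.9 jaw angle vs tray x -0.1 F [-0.7  0.7  0.3] grip 0.185 j6 -0.21 toolx [-0. -0. -1.]
steel_ring_mid 0.76 [ 0.00482461 -0.06779557]
objective_mid 0.53 [ 0.06996636 -0.06055031]
eyepiece_mid 0.74 [ 0.03960648 -0.08009279]
```

Request:
move_arm(
  rows=[
    [0,-0.15,0,0,0,0,16],
    [0,-0.15,0,0,0,0,16],
    [0,-0.15,0,0,0,0,16],
    [0,-0.15,0,0,0,0,16],
    [0,-0.15,0,0,0,0,16],
  ],
)

```text
clock: 12.3
eef_pos: [0.5839, -0.0209, 0.0649]
tcp_rot: [-0.533, 1.571, -0.359]
force: [-0.1, 0.9, 0.4]
grip_width: 0.187
```

Request:
move_arm(
  rows=[
    [0,-0.15,0,0,0,0,16],
    [0,-0.15,0,0,0,0,16],
    [0,-0.15,0,0,0,0,16],
    [0,-0.15,0,0,0,0,16],
    [0,-0.15,0,0,0,0,16],
  ],
)

```text
clock: 12.72
eef_pos: [0.589, -0.0503, 0.0649]
tcp_rot: [0.63, 1.571, 0.804]
force: [-1.1, 0.6, 0.7]
grip_width: 0.186
```

Request:
move_arm(
  rows=[
    [0,-0.15,0,0,0,0,16],
    [0,-0.15,0,0,0,0,16],
    [0,-0.15,0,0,0,0,16],
    [0,-0.15,0,0,0,0,16],
    [0,0,0,0,0,0,16],
  ],
)

```text
clock: 13.13
eef_pos: [0.5933, -0.0745, 0.0649]
tcp_rot: [-0.695, 1.57, -0.521]
force: [-0.0, -0.4, 0.1]
grip_width: 0.186
```

Request:
move_arm(
  rows=[
    [0,0,0,0,0,0,16],
    [-0.5,0.1,0,0,0,0,16],
    [-0.7,0.4,0,0,0,0,16],
    [0,0.5,-0.4,0,0,0,16],
    [0,0.5,-0.4,0,0,0,16],
  ],
)

```text
clock: 13.55
eef_pos: [0.5521, -0.0192, 0.1143]
tcp_rot: [-0.24, 1.567, -0.067]
force: [-0.5, 0.3, -0.9]
grip_width: 0.185
```

Request:
move_arm(
  rows=[
    [0,0.5,-0.4,0,0,0,16],
    [0,0.5,-0.4,0,0,0,16],
    [0,0,0,0,0,0,16],
  ],
)

```text
clock: 13.8
eef_pos: [0.5084, 0.0165, 0.1127]
tcp_rot: [2.85, 1.567, 3.025]
force: [0.8, -0.1, -1.0]
grip_width: 0.188
```

```bash
python3 - <<'E'
from h import *
s,R=st();
f=robot.grab_frame("wrist");g=robot.grab_frame("scene")
a=g["pixels"][100:340,130:370,::-1]
cv2.imwrite('pics/c5.png',np.hstack([cv2.resize(a,(480,480)),cv2.copyMakeBorder(cv2.resize(f["pixels"][:,:,::-1],(320,240)),0,240,0,0,0)]))
E
```

```text
t 13.8 tray [-66.5 -22.2] z 112.7 jaw angle vs tray x 0.0 F [ 0.8 -0.1 -1. ] grip 0.188 j6 -0.2 toolx [-0.004  0.    -1.   ]
```

View pics/c5.png

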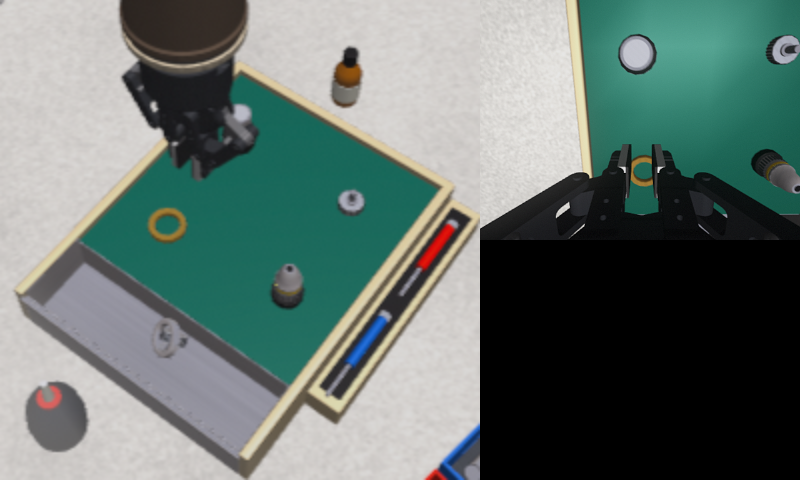

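Request:
move_arm(
  rows=[
    [0.5,0,0,0,0,0,16],
    [0.5,0,0,0,0,0,16],
    [0.2,0,0,0,0,0,16],
    [0,0,0,0,0,0,16],
    [0,-0.1,0,0,0,0,16],
  ],
)

```text
clock: 14.32
eef_pos: [0.5135, 0.0101, 0.0648]
tcp_rot: [2.878, 1.57, 3.052]
force: [-0.1, 0.0, -0.0]
grip_width: 0.185
```

Request:
move_arm(
  rows=[
    [0,-0.15,0,0,0,0,16],
    [0,-0.15,0,0,0,0,16],
    [0,-0.15,0,0,0,0,16],
    [0,-0.15,0,0,0,0,16],
    [0,-0.15,0,0,0,0,16],
  ],
)

```text
clock: 14.73
eef_pos: [0.5189, -0.0203, 0.0653]
tcp_rot: [-0.293, 1.57, -0.119]
force: [0.1, 0.2, 0.0]
grip_width: 0.185
```

Request:
move_arm(
  rows=[
    [0,-0.15,0,0,0,0,16],
    [0,-0.15,0,0,0,0,16],
    [0,-0.15,0,0,0,0,16],
    [0,-0.15,0,0,0,0,16],
    [0,-0.15,0,0,0,0,16],
  ],
)

```text
clock: 15.15
eef_pos: [0.5239, -0.0496, 0.0649]
tcp_rot: [2.83, 1.571, 3.003]
force: [0.3, 0.2, 1.1]
grip_width: 0.184
```

Request:
move_arm(
  rows=[
    [0,-0.15,0,0,0,0,16],
    [0,-0.15,0,0,0,0,16],
    [0,-0.15,0,0,0,0,16],
    [0,-0.15,0,0,0,0,16],
    [0,-0.15,0,0,0,0,16],
  ],
)

```text
clock: 15.57
eef_pos: [0.5291, -0.0791, 0.0649]
tcp_rot: [-2.185, 1.571, -2.011]
force: [1.1, 0.2, -0.1]
grip_width: 0.187
```

Request:
move_arm(
  rows=[
    [0,-0.15,0,0,0,0,16],
    [0,-0.15,0,0,0,0,16],
    [0,0,0,0,0,0,16],
    [-0.8,0,0,0,0,0,16],
    [-0.8,0,0,0,0,0,16],
  ],
)

```text
clock: 15.98
eef_pos: [0.5296, -0.0901, 0.1282]
tcp_rot: [2.74, 1.566, 2.913]
force: [-0.1, -0.1, 0.5]
grip_width: 0.187
```

```bash
python3 -c "
from h import *
go(.092,.06,.14)"
```

```text
t 15.98 tray [ -64.3 -130.9] z 128.2 jaw angle vs tray x -0.1 F [-0.1 -0.1  0.5] grip 0.187 j6 -0.4 toolx [-0.004  0.001 -1.   ]
tool shift units [-0.3   4.78  3.9 ]
```

Request:
move_arm(
  rows=[
    [-0.3,0.5,0.4,0,0,0,16],
    [0,0.6,0.5,0,0,0,16],
    [0,0.6,0.5,0,0,0,16],
    [0,0.6,0.5,0,0,0,16],
    [0,0.6,0.5,0,0,0,16],
  ],
)

```text
clock: 16.4
eef_pos: [0.606, 0.042, 0.1411]
tcp_rot: [-0.03, 1.571, 0.144]
force: [1.0, -0.3, -0.9]
grip_width: 0.19
```

Request:
move_arm(
  rows=[
    [0,0.6,0.5,0,0,0,16],
    [0,0.6,0.5,0,0,0,16],
    [0,0.6,0.5,0,0,0,16],
    [0,0,0,1,0,0,16],
    [0,0,0,1,0,0,16],
  ],
)

```text
clock: 16.82
eef_pos: [0.6526, 0.1238, 0.1405]
tcp_rot: [0.959, 1.571, 0.957]
force: [-0.7, 0.1, -0.5]
grip_width: 0.188
```

Request:
move_arm(
  rows=[
    [0,0,0,1,0,0,16],
    [0,0,0,1,0,0,16],
    [0,0,0,1,0,0,16],
    [0,0,0,1,0,0,16],
    [0,0,0,1,0,0,16],
  ],
)

```text
clock: 17.23
eef_pos: [0.652, 0.1219, 0.1407]
tcp_rot: [-2.637, 1.57, -3.078]
force: [0.6, -0.1, -0.2]
grip_width: 0.191
```

Request:
move_arm(
  rows=[
    [0,0,0,1,0,0,16],
    [0,0,0,1,0,0,16],
    [0,0,0,1,0,0,16],
    [0,0,0,1,0,0,16],
    [0,0,0,1,0,0,16],
  ],
)

```text
clock: 17.65
eef_pos: [0.652, 0.1219, 0.1408]
tcp_rot: [-2.183, 1.57, -3.06]
force: [0.7, 0.6, 0.4]
grip_width: 0.185
```

Request:
move_arm(
  rows=[
    [0,0,0,1,0,0,16],
    [0,0,0,1,0,0,16],
    [0,0,0,1,0,0,16],
    [0,0,0,1,0,0,16],
    [0,0,0,1,0,0,16],
  ],
)

```text
clock: 18.07
eef_pos: [0.652, 0.1219, 0.1408]
tcp_rot: [-1.775, 1.57, -3.088]
force: [1.0, 0.3, -0.3]
grip_width: 0.185
```

Request:
move_arm(
  rows=[
    [0,0,0,1,0,0,16],
    [0,0,0,0,0,0,16],
  ],
)

```text
clock: 18.23
eef_pos: [0.652, 0.1219, 0.1407]
tcp_rot: [-1.629, 1.57, -3.031]
force: [-0.5, 0.3, 0.5]
grip_width: 0.187
```

```bash
python3 - <<'E'
from h import *
go(.092,.06,.10)
f=robot.grab_frame("wrist");g=robot.grab_frame("scene")
a=g["pixels"][100:340,130:370,::-1]
cv2.imwrite('pics/c6.png',np.hstack([cv2.resize(a,(480,480)),cv2.copyMakeBorder(cv2.resize(f["pixels"][:,:,::-1],(320,240)),0,240,0,0,0)]))
E
```

```text
t 18.23 tray [93.3 56.5] z 140.7 jaw angle vs tray x -90.3 F [-0.5  0.3  0.5] grip 0.187 j6 1.54 toolx [-0. -0. -1.]
tool shift units [ 1.02 -0.03 -0.09]
```

View pics/c6.png

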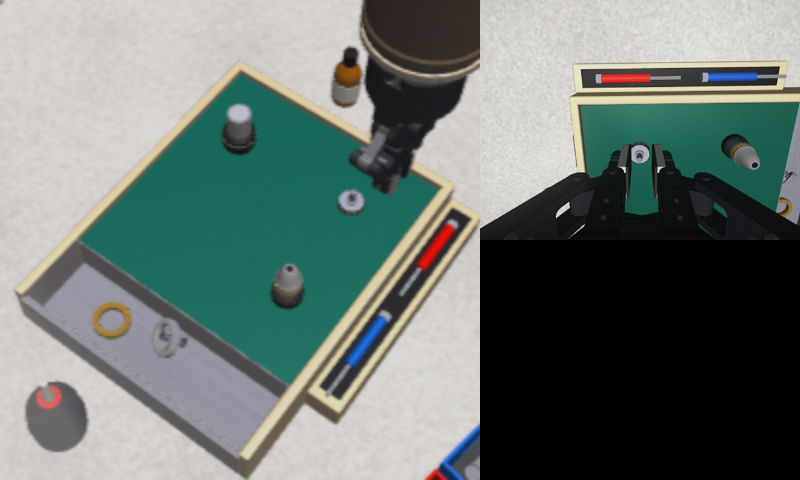

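Request:
move_arm(
  rows=[
    [0.5,0,-0.09,0,0,0,16],
    [0.5,0,0,0,0,0,16],
    [0.5,0,0,0,0,0,16],
    [0.4,0,0,0,0,0,16],
    [0,0,0,0,0,0,16],
  ],
)

```text
clock: 18.75
eef_pos: [0.6514, 0.1254, 0.0633]
tcp_rot: [-1.595, 1.57, -2.988]
force: [-0.5, 0.3, 0.1]
grip_width: 0.186
```

Request:
move_arm(
  rows=[
    [0,-0.15,0,0,0,0,16],
    [0,-0.15,0,0,0,0,16],
    [0,-0.15,0,0,0,0,16],
    [0,-0.15,0,0,0,0,16],
    [0,-0.15,0,0,0,0,16],
  ],
)

```text
clock: 19.17
eef_pos: [0.6213, 0.12, 0.0652]
tcp_rot: [1.575, 1.571, 0.178]
force: [-0.2, 0.1, -0.1]
grip_width: 0.185
```

Request:
move_arm(
  rows=[
    [0,-0.15,0,0,0,0,16],
    [0,-0.15,0,0,0,0,16],
    [0,-0.15,0,0,0,0,16],
    [0,-0.15,0,0,0,0,16],
    [0,-0.15,0,0,0,0,16],
  ],
)

```text
clock: 19.58
eef_pos: [0.592, 0.1149, 0.065]
tcp_rot: [1.548, 1.571, 0.151]
force: [-1.0, 0.0, 0.5]
grip_width: 0.186
```

Request:
move_arm(
  rows=[
    [0,-0.15,0,0,0,0,16],
    [0,-0.15,0,0,0,0,16],
    [0,-0.15,0,0,0,0,16],
    [0,-0.15,0,0,0,0,16],
    [0,-0.15,0,0,0,0,16],
  ],
)

```text
clock: 20.0
eef_pos: [0.5624, 0.1097, 0.0649]
tcp_rot: [1.67, 1.571, 0.273]
force: [-0.9, 0.2, -0.3]
grip_width: 0.185
```

```bash
python3 - <<'E'
from h import *
st()
f=robot.grab_frame("wrist");g=robot.grab_frame("scene")
a=g["pixels"][100:340,130:370,::-1]
cv2.imwrite('pics/c7.png',np.hstack([cv2.resize(a,(480,480)),cv2.copyMakeBorder(cv2.resize(f["pixels"][:,:,::-1],(320,240)),0,240,0,0,0)]))
for r in robot.recognise(g,"thumbscrew_a_mid")[:3]: print(round(r["conf"],2),w2t(world(g,r["centre"])))
E
```

```text
t 20.0 tray [ 2.9 60.1] z 64.9 jaw angle vs tray x -90.1 F [-0.9  0.2 -0.3] grip 0.185 j6 1.54 toolx [ 0.  0. -1.]
0.5 [-0.00147259 -0.13927301]
```

View pics/c7.png

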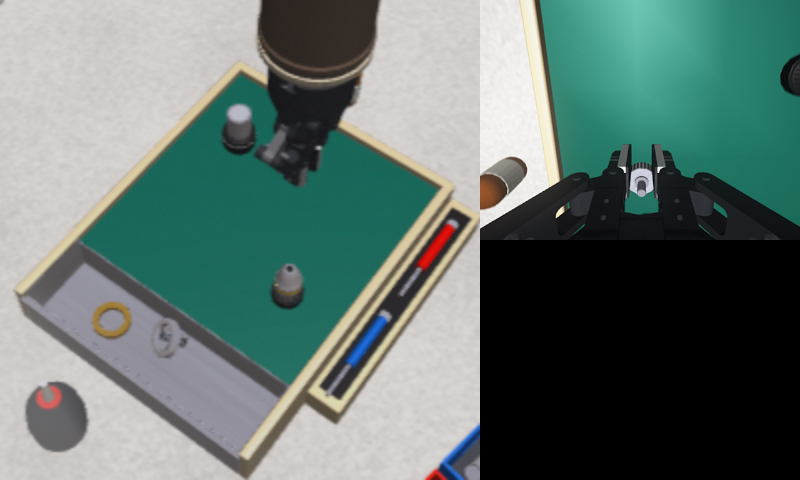

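Request:
move_arm(
  rows=[
    [0,0.3,0,0,0,0,16],
    [-0.6,0,0,0,0,0,16],
    [-0.6,0,0,0,0,0,16],
    [0,0,0,-1,0,0,16],
    [0,0,0,-1,0,0,16],
  ],
)

```text
clock: 20.57
eef_pos: [0.5761, 0.1121, 0.1144]
tcp_rot: [1.363, 1.568, 0.144]
force: [0.1, -0.6, -0.4]
grip_width: 0.188
```

Request:
move_arm(
  rows=[
    [0,0,0,-1,0,0,16],
    [0,0,0,-1,0,0,16],
    [0,0,0,-1,0,0,16],
    [0,0,0,-1,0,0,16],
    [0,0,0,-1,0,0,16],
  ],
)

```text
clock: 20.98
eef_pos: [0.5751, 0.1119, 0.1129]
tcp_rot: [0.871, 1.571, 0.089]
force: [0.5, -0.4, -0.3]
grip_width: 0.189
```

Request:
move_arm(
  rows=[
    [0,0,0,-1,0,0,16],
    [0,0,0,-1,0,0,16],
    [0,0,0,-1,0,0,16],
    [0,0,0,-1,0,0,16],
    [0,0,0,-1,0,0,16],
  ],
)

```text
clock: 21.4
eef_pos: [0.5751, 0.1119, 0.1129]
tcp_rot: [0.437, 1.571, 0.091]
force: [-0.3, -0.6, 0.5]
grip_width: 0.186
```

Request:
move_arm(
  rows=[
    [0,0,0,-1,0,0,16],
    [0,0,0,-1,0,0,16],
    [0,0,0,-1,0,0,16],
    [0,0,0,-1,0,0,16],
    [0,0,0,-1,0,0,16],
  ],
)

```text
clock: 21.82
eef_pos: [0.5751, 0.1119, 0.1129]
tcp_rot: [0.09, 1.57, 0.181]
force: [0.0, 0.1, -0.4]
grip_width: 0.187
```

Request:
move_arm(
  rows=[
    [0,0,0,-1,0,0,16],
    [0,0.4,0,0,0,0,16],
    [0,0.4,-0.4,0,0,0,16],
    [0,0,-0.4,0,0,0,16],
    [0,0,0,0,0,0,16],
  ],
)

```text
clock: 22.23
eef_pos: [0.5348, 0.1381, 0.1125]
tcp_rot: [-3.128, 1.568, -2.953]
force: [0.5, 0.8, -0.9]
grip_width: 0.188
```

```bash
python3 - <<'E'
from h import *
go(-.017,.091,.0649)
f=robot.grab_frame("wrist");g=robot.grab_frame("scene")
a=g["pixels"][100:340,130:370,::-1]
cv2.imwrite('pics/c8.png',np.hstack([cv2.resize(a,(480,480)),cv2.copyMakeBorder(cv2.resize(f["pixels"][:,:,::-1],(320,240)),0,240,0,0,0)]))
E
```

```text
t 22.23 tray [-19.3  92.9] z 112.5 jaw angle vs tray x -0.0 F [ 0.5  0.8 -0.9] grip 0.188 j6 0.02 toolx [-0.003 -0.001 -1.   ]
tool shift units [ 1.19 -0.05  0.06]
```

View pics/c8.png

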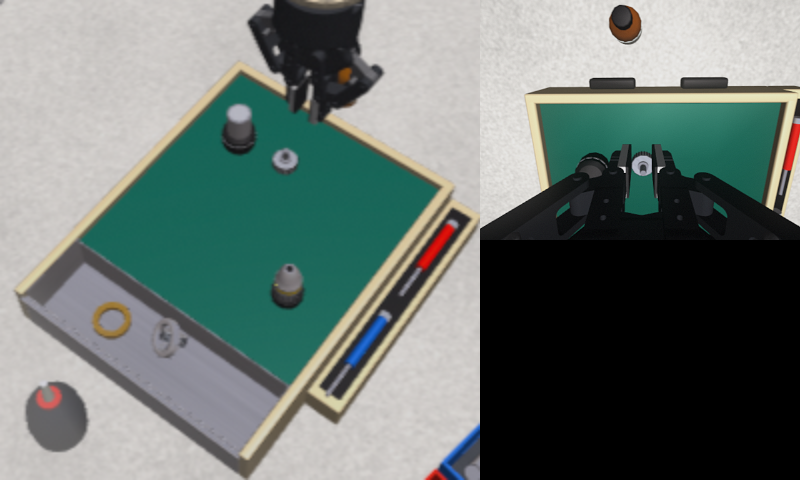

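Request:
move_arm(
  rows=[
    [0,0,0.16,0,0,0,12],
    [0.5,0,0,0,0,0,12],
    [0.5,0,0,0,0,0,12],
    [0.19,0,0,0,0,0,12],
    [0,0,0,0,0,0,12],
  ],
)

```text
clock: 22.75
eef_pos: [0.5439, 0.1386, 0.0637]
tcp_rot: [-3.115, 1.568, -2.942]
force: [-0.9, 0.7, -0.2]
grip_width: 0.142
```

Request:
move_arm(
  rows=[
    [0,-0.15,0.06,0,0,0,12],
    [0,-0.15,0.06,0,0,0,12],
    [0,-0.15,0.06,0,0,0,12],
    [0,-0.15,0.06,0,0,0,12],
  ],
)

```text
clock: 23.08
eef_pos: [0.5587, 0.1163, 0.0661]
tcp_rot: [-0.042, 1.569, 0.131]
force: [-0.0, 0.5, -0.4]
grip_width: 0.142
```

Request:
move_arm(
  rows=[
    [0,-0.15,0.06,0,0,0,12],
    [0,-0.15,0.06,0,0,0,12],
    [0,-0.15,0.06,0,0,0,12],
    [0,-0.15,0.06,0,0,0,12],
  ],
)

```text
clock: 23.42
eef_pos: [0.5717, 0.0944, 0.0655]
tcp_rot: [0.221, 1.571, 0.394]
force: [-0.3, 2.0, 2.7]
grip_width: 0.142
```

```bash
python3 - <<'E'
from h import *
st()
f=robot.grab_frame("wrist");g=robot.grab_frame("scene")
a=g["pixels"][100:340,130:370,::-1]
cv2.imwrite('pics/c9.png',np.hstack([cv2.resize(a,(480,480)),cv2.copyMakeBorder(cv2.resize(f["pixels"][:,:,::-1],(320,240)),0,240,0,0,0)]))
E
```

```text
t 23.42 tray [ 9.4 43.4] z 65.5 jaw angle vs tray x -0.1 F [-0.3  2.   2.7] grip 0.142 j6 -0.06 toolx [ 0.  0. -1.]
```

View pics/c9.png

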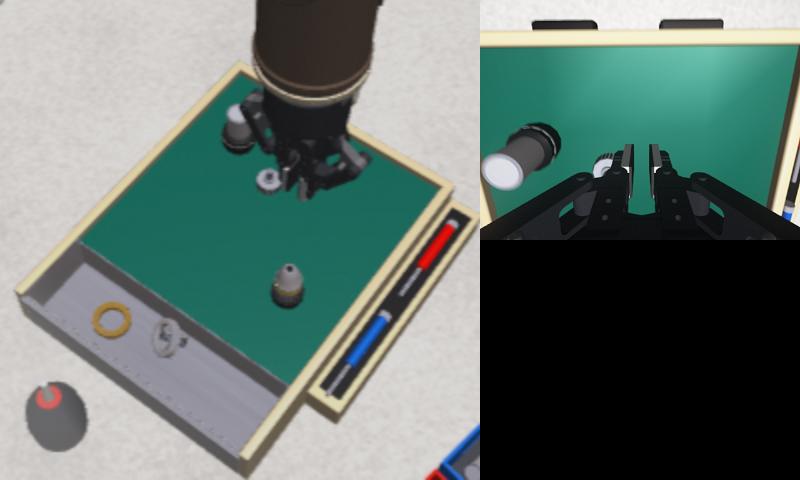

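Request:
move_arm(
  rows=[
    [0,0.1,0.15,0,0,0,12],
    [0,0.2,0.15,0,0,0,12],
    [0,0.2,0,0,0,0,12],
    [-0.5,0.1,0,0,0,0,12],
    [-0.7,0,0,0,0,0,16],
  ],
)

```text
clock: 23.93
eef_pos: [0.5769, 0.1224, 0.1116]
tcp_rot: [3.088, 1.566, -3.02]
force: [0.3, 0.3, 0.1]
grip_width: 0.189
```

```bash
python3 - <<'E'
from h import *
st()
g=robot.grab_frame("scene")
b=g["pixels"].astype(int)
p0=None
for p in((264,190.5),): print(w2t(onz(g,p,.055)))
for r in robot.recognise(g,"thumbscrew_a_mid")[:3]: w=world(g,r["centre"]);print(round(r["conf"],2),w2t(w),w[2],np.round(pix(g,w)))
# bright grey blobs on the green
m=((b.min(2)>110)&(b.max(2)-b.min(2)<40)).astype(np.uint8)
n,l,s,c=cv2.connectedComponentsWithStats(m)
for i in range(1,n):
    if 30<s[i,4]<300:
        t=w2t(onz(g,c[i],.055))
        if abs(t).max()<.12: print(c[i].round(1),s[i,4],t.round(4))
E
```

```text
t 23.93 tray [19.4 70.1] z 111.6 jaw angle vs tray x -0.0 F [0.3 0.3 0.1] grip 0.189 j6 -0.02 toolx [-0.005 -0.001 -1.   ]
[-0.0152837   0.02872865]
0.57 [ 0.00282129 -0.141204  ] 0.027956977078740956 [216. 267.]
[249.2 156.3] 91 [-0.0873  0.0773]
[263.8 189.4] 92 [-0.0172  0.0306]
[275.4 239.1] 91 [ 0.0627 -0.0437]
```

Request:
move_arm(
  rows=[
    [0,-0.23,-0.53,0,0,0,16],
    [0,0,0,1,0,0,16],
    [0,0,0,1,0,0,16],
    [0,0,0,1,0,0,16],
    [0,0,0,1,0,0,16],
  ],
)

```text
clock: 24.45
eef_pos: [0.5593, 0.1089, 0.1129]
tcp_rot: [-2.995, 1.57, 3.109]
force: [0.4, -0.0, -0.7]
grip_width: 0.188
```

Request:
move_arm(
  rows=[
    [0,0,0,1,0,0,16],
    [0,0,0,1,0,0,16],
    [0,0,0,0,0,0,16],
  ],
)

```text
clock: 24.7
eef_pos: [0.5593, 0.1088, 0.1129]
tcp_rot: [-2.735, 1.57, -3.088]
force: [0.1, -0.6, -0.6]
grip_width: 0.191
```

```bash
python3 - <<'E'
from h import *
go(-.002,.061,.0649)
f=robot.grab_frame("wrist");g=robot.grab_frame("scene")
a=g["pixels"][100:340,130:370,::-1]
cv2.imwrite('pics/c10.png',np.hstack([cv2.resize(a,(480,480)),cv2.copyMakeBorder(cv2.resize(f["pixels"][:,:,::-1],(320,240)),0,240,0,0,0)]))
E
```

```text
t 24.7 tray [-0.3 59.8] z 112.9 jaw angle vs tray x -30.3 F [ 0.1 -0.6 -0.6] grip 0.191 j6 0.49 toolx [-0. -0. -1.]
tool shift units [ 1.2   0.   -0.05]
```

View pics/c10.png

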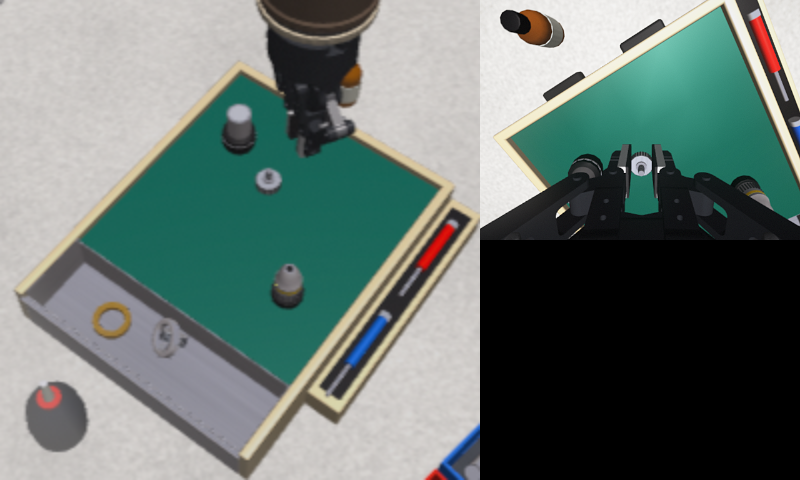

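Request:
move_arm(
  rows=[
    [0.5,0,-0.04,0,0,0,16],
    [0.5,0,0,0,0,0,16],
    [0.2,0,0,0,0,0,16],
    [0,0,0,0,0,0,16],
    [0,-0.1,0,0,0,0,16],
  ],
)

```text
clock: 25.22
eef_pos: [0.5568, 0.1052, 0.0652]
tcp_rot: [-2.734, 1.57, -3.082]
force: [0.5, 0.1, -0.2]
grip_width: 0.192
```

Request:
move_arm(
  rows=[
    [0,-0.15,0,0,0,0,16],
    [0,-0.15,0,0,0,0,16],
    [0,-0.15,0,0,0,0,16],
    [0,-0.15,0,0,0,0,16],
    [0,-0.15,0,0,0,0,16],
  ],
)

```text
clock: 25.63
eef_pos: [0.5464, 0.0758, 0.0657]
tcp_rot: [0.429, 1.57, 0.079]
force: [0.1, 0.7, 0.0]
grip_width: 0.187
```

Request:
move_arm(
  rows=[
    [0,-0.15,0,0,0,0,16],
    [0,-0.15,0,0,0,0,16],
    [0,0,0,0,0,0,16],
  ],
)

```text
clock: 25.88
eef_pos: [0.5418, 0.0642, 0.0653]
tcp_rot: [-2.497, 1.57, -2.848]
force: [0.7, -0.0, 0.4]
grip_width: 0.186
```

```bash
cat >> h.py <<'E'
def blobs():
    for cam in("scene","top"):
        g=robot.grab_frame(cam);b=g["pixels"].astype(int)
        m=((b.min(2)>110)&(b.max(2)-b.min(2)<40)).astype(np.uint8)
        n,l,s,c=cv2.connectedComponentsWithStats(m)
        for i in range(1,n):
            if 20<s[i,4]<400:
                t=w2t(onz(g,c[i],.055))
                if abs(t[0])<.12 and abs(t[1])<.125: print(cam,c[i].round(1),s[i,4],t.round(4))
E
python3 -c "
from h import *
st();blobs()"
```

```text
t 25.88 tray [-25.3  18.9] z 65.3 jaw angle vs tray x -30.1 F [ 0.7 -0.   0.4] grip 0.186 j6 0.41 toolx [-0. -0. -1.]
scene [269.5 182.7] 74 [-0.0174  0.0498]
scene [246.9 194.9] 92 [-0.0352  0.001 ]
scene [275.3 239.1] 92 [ 0.0627 -0.0438]
```

Request:
move_arm(
  rows=[
    [0,-0.15,0,0,0,0,16],
    [0,-0.15,0,0,0,0,16],
    [0,-0.15,0,0,0,0,16],
    [0,-0.05,0,0,0,0,16],
    [0,0,0,0,0,0,16],
  ],
)

```text
clock: 26.4
eef_pos: [0.5352, 0.0459, 0.0653]
tcp_rot: [-2.653, 1.57, -3.003]
force: [0.7, 0.1, 0.6]
grip_width: 0.19
```

Request:
move_arm(
  rows=[
    [0,0.15,0,0,0,0,16],
    [-0.6,0,0,0,0,0,16],
    [-0.6,0,0,0,0,0,16],
    [0,0,0,-1,0,0,16],
    [0,0,0,-1,0,0,16],
  ],
)

```text
clock: 26.82
eef_pos: [0.5388, 0.0528, 0.1148]
tcp_rot: [0.232, 1.568, 0.061]
force: [-0.3, -0.8, -0.3]
grip_width: 0.187
```

Request:
move_arm(
  rows=[
    [0,0,0,-1,0,0,16],
    [0,0,0,-1,0,0,16],
    [0,0,0,-1,0,0,16],
    [0,0,0,-1,0,0,16],
    [0,0,0,0,0,0,16],
  ],
)

```text
clock: 27.23
eef_pos: [0.5378, 0.0527, 0.1133]
tcp_rot: [0.067, 1.571, 0.245]
force: [-0.3, -0.8, 0.3]
grip_width: 0.189
```

```bash
python3 -c "
from h import *
blobs();go(-.045,.014,.065)"
```

```text
scene [237.4 198.2] 95 [-0.045  -0.0159]
scene [275.4 239. ] 90 [ 0.0627 -0.0436]
t 27.33 tray [-31.4   8.2] z 113.3 jaw angle vs tray x -0.3 F [-0.3  0.7 -0.3] grip 0.188 j6 -0.13 toolx [ 0.  0. -1.]
tool shift units [ 1.21  0.14 -0.34]
```

Request:
move_arm(
  rows=[
    [0,0.14,-0.34,0,0,0,16],
    [0.4,0,0,0,0,0,16],
    [0.5,0,0,0,0,0,16],
    [0.3,0,0,0,0,0,16],
    [0,0,0,0,0,0,16],
  ],
)

```text
clock: 27.75
eef_pos: [0.5219, 0.0554, 0.0634]
tcp_rot: [3.016, 1.568, -3.096]
force: [-0.7, 1.6, 0.8]
grip_width: 0.188
```

Request:
move_arm(
  rows=[
    [0,-0.15,0,0,0,0,16],
    [0,-0.15,0,0,0,0,16],
    [0,-0.15,0,0,0,0,16],
    [0,-0.15,0,0,0,0,16],
    [0,-0.15,0,0,0,0,16],
  ],
)

```text
clock: 28.17
eef_pos: [0.5289, 0.0249, 0.0659]
tcp_rot: [-0.193, 1.57, -0.02]
force: [-0.6, -0.4, 0.3]
grip_width: 0.187
```

Request:
move_arm(
  rows=[
    [0,-0.15,0,0,0,0,16],
    [0,-0.15,0,0,0,0,16],
    [0,-0.15,0,0,0,0,16],
    [0,-0.15,0,0,0,0,16],
    [0,-0.15,0,0,0,0,16],
  ],
)

```text
clock: 28.58
eef_pos: [0.5336, -0.0044, 0.0653]
tcp_rot: [0.492, 1.571, 0.665]
force: [0.3, 1.0, 0.6]
grip_width: 0.185
```

```bash
python3 -c "
from h import *
st();blobs()"
```

```text
t 28.58 tray [-45.3 -47.2] z 65.3 jaw angle vs tray x -0.1 F [0.3 1.  0.6] grip 0.185 j6 -0.24 toolx [ 0.  0. -1.]
scene [240.5 162.2] 100 [-0.0921  0.0552]
scene [249.2 194.8] 56 [-0.0318  0.0038]
scene [220.6 216.5] 104 [-0.0451 -0.0663]
scene [275.1 239.2] 101 [ 0.0624 -0.0442]
```

Request:
move_arm(
  rows=[
    [0,-0.15,0,0,0,0,16],
    [0,-0.15,0,0,0,0,16],
    [0,-0.15,0,0,0,0,16],
    [0,-0.15,0,0,0,0,16],
    [0,-0.15,0,0,0,0,16],
  ],
)

```text
clock: 29.1
eef_pos: [0.5388, -0.0339, 0.0653]
tcp_rot: [-3.039, 1.571, -2.865]
force: [0.4, 0.2, -0.4]
grip_width: 0.186
```

Request:
move_arm(
  rows=[
    [0,-0.15,0,0,0,0,16],
    [0,-0.15,0,0,0,0,16],
    [0,-0.15,0,0,0,0,16],
    [0,-0.15,0,0,0,0,16],
    [0,-0.15,0,0,0,0,16],
  ],
)

```text
clock: 29.52
eef_pos: [0.544, -0.0635, 0.0653]
tcp_rot: [3.029, 1.571, -3.081]
force: [-0.3, 0.3, -0.0]
grip_width: 0.187
```

Request:
move_arm(
  rows=[
    [0,-0.15,0,0,0,0,16],
    [0,-0.15,0,0,0,0,16],
    [0,-0.15,0,0,0,0,16],
    [0,-0.15,0,0,0,0,16],
    [0,0,0,0,0,0,16],
  ],
)

```text
clock: 29.93
eef_pos: [0.5484, -0.0876, 0.0653]
tcp_rot: [-0.608, 1.57, -0.435]
force: [-0.1, 0.1, -0.5]
grip_width: 0.188
```

Request:
move_arm(
  rows=[
    [0,0.1,0,0,0,0,16],
    [-0.7,0.1,0,0,0,0,16],
    [-0.8,0.7,0,0,0,0,16],
    [-0.8,0.8,0,0,0,0,16],
    [-0.8,0.8,0,0,0,0,16],
  ],
)

```text
clock: 30.35
eef_pos: [0.5309, 0.0077, 0.1847]
tcp_rot: [2.77, 1.57, 2.942]
force: [2.2, 0.9, 1.3]
grip_width: 0.181
```

Request:
move_arm(
  rows=[
    [-0.4,0.8,0,0,0,0,16],
    [0,0.8,0,0,0,0,16],
    [0,0.8,0,0,0,0,16],
    [0,0.8,0,0,0,0,16],
    [0,0,0,0,0,0,16],
  ],
)

```text
clock: 30.77
eef_pos: [0.5082, 0.1373, 0.1998]
tcp_rot: [1.397, 1.57, 1.574]
force: [0.4, -0.7, 0.1]
grip_width: 0.184
```

```bash
python3 - <<'E'
from h import *
st();blobs()
g=robot.grab_frame("scene");cv2.imwrite('pics/end.png',cv2.resize(g["pixels"][100:340,130:370,::-1],(600,600)))
T=robot.grab_frame("top");cv2.imwrite('pics/endt.png',T["pixels"][:,:,::-1])
for n,f in(("scene",g),("top",T)):
  for k in "brass_ring_mid steel_ring_mid thumbscrew_a_mid objective_mid eyepiece_mid oil_bottle_mid blower_mid".split():
    for r in robot.recognise(f,k)[:2]: w=world(f,r["centre"]);print(n,k,round(r["conf"],2),w2t(w).round(3),w[2].round(3),np.round(pix(f,w)))
# change against the first pictures around standing things
a=cv2.imread('pics/scene0.png').astype(int);b=g["pixels"][:,:,::-1].astype(int)
m=(abs(a-b).max(2)>40).astype(np.uint8);n,l,s,c=cv2.connectedComponentsWithStats(m)
print([(s[i].tolist()) for i in range(1,n) if s[i,4]>15])
E
```

```text
t 30.77 tray [-45.7  96.7] z 199.8 jaw angle vs tray x 0.1 F [ 0.4 -0.7  0.1] grip 0.184 j6 0.03 toolx [-0.     0.001 -1.   ]
scene [249.3 156.3] 89 [-0.0872  0.0775]
scene [275.5 238.9] 73 [ 0.0626 -0.0433]
scene brass_ring_mid 0.48 [-0.057 -0.158] 0.014 [185. 259.]
scene steel_ring_mid 0.49 [ 0.005 -0.147] 0.027 [215. 270.]
scene steel_ring_mid 0.16 [ 0.024 -0.05 ] 0.044 [256. 233.]
scene thumbscrew_a_mid 0.48 [-0.001 -0.142] 0.026 [214. 267.]
scene objective_mid 0.59 [ 0.069 -0.061] 0.071 [273. 244.]
scene eyepiece_mid 0.61 [-0.062  0.049] 0.072 [251. 166.]
scene oil_bottle_mid 0.71 [-0.029  0.188] 0.048 [304. 138.]
scene blower_mid 0.69 [-0.019 -0.261] 0.054 [159. 306.]
top steel_ring_mid 0.35 [-0.046 -0.135] 0.027 [327. 197.]
top thumbscrew_a_mid 0.56 [-0.001 -0.137] 0.026 [323. 175.]
top objective_mid 0.56 [ 0.062 -0.051] 0.073 [275. 147.]
top eyepiece_mid 0.33 [-0.003 -0.088] 0.047 [300. 179.]
top oil_bottle_mid 0.59 [-0.047  0.199] 0.051 [157. 230.]
top blower_mid 0.98 [-0.029 -0.251] 0.056 [386. 175.]
[[241, 0, 76, 124, 6486], [0, 11, 12, 12, 88], [17, 16, 54, 11, 196], [266, 184, 19, 17, 168], [299, 195, 13, 13, 137], [204, 204, 20, 17, 188], [236, 225, 14, 14, 149], [192, 247, 11, 6, 28], [176, 251, 29, 19, 194], [210, 262, 4, 9, 18]]
```

```bash
python3 - <<'E'
from h import *
g=robot.grab_frame("scene");T=robot.grab_frame("top")
for f,nm in((g,"scene0"),(T,"top0")):
  a=cv2.imread(f'pics/{nm}.png').astype(int);b=f["pixels"][:,:,::-1].astype(int)
  m=(abs(a-b).max(2)>25).astype(np.uint8);n,l,s,c=cv2.connectedComponentsWithStats(m)
  for i in range(1,n):
    if s[i,4]<8: continue
    t=w2t(onz(f,c[i],.02))
    if abs(t[0])<.14 and -.21<t[1]<-.1:
      print(nm,s[i].tolist(),c[i].round(1),'z.02',t.round(3),'z.045',w2t(onz(f,c[i],.045)).round(3))
x=[pix(T,[*t2w(v,-.125),.045]) for v in(-.1,-.045,0,.1)];y=[pix(g,[*t2w(v,-.125),.045]) for v in(-.1,-.045,0,.1)]
print('edge top',np.round(x),'edge scene',np.round(y))
b=g["pixels"]
print('\n'.join(' '.join('%3d'%b[r,c].astype(int).mean()+('b' if int(b[r,c,0])-int(b[r,c,2])>35 else '.') for c in range(172,212,1)) for r in range(244,274,1)))
E
```

```text
scene0 [176, 246, 29, 24, 279] [189.1 257.6] z.02 [-0.051 -0.154] z.045 [-0.041 -0.162]
scene0 [210, 259, 10, 12, 54] [213.1 264.4] z.02 [-0.007 -0.138] z.045 [ 0.002 -0.146]
scene0 [219, 269, 5, 5, 18] [221.2 270.8] z.02 [ 0.013 -0.139] z.045 [ 0.021 -0.147]
scene0 [209, 276, 8, 3, 14] [213.  277.1] z.02 [ 0.009 -0.157] z.045 [ 0.017 -0.165]
edge top [[329. 224.]
 [323. 197.]
 [318. 174.]
 [307. 126.]] edge scene [[178. 226.]
 [201. 242.]
 [220. 255.]
 [265. 287.]]
145. 145. 144. 144. 146. 146. 146. 144. 145. 145. 146. 148. 146. 146. 148. 147. 144. 143. 137. 110.  72.  70.  70.  70.  70.  70.  70.  70.  70.  71.  79.  91.  95.  86.  74.  72.  70.  73.  72.  73.
145. 144. 145. 145. 145. 145. 146. 145. 144. 144. 145. 146. 147. 147. 146. 148. 148. 146. 143. 143. 126.  84.  72.  69.  69.  70.  70.  70.  71.  70.  70.  71.  87. 108.  99.  74.  73.  71.  72.  73.
146. 144. 145. 144. 145. 145. 145. 146. 146. 145. 144. 144. 145. 147. 147. 146. 147. 148. 147. 143. 142. 130.  94.  71.  83.  95.  86.  71.  70.  70.  70.  70.  70.  78. 106. 115.  86.  72.  73.  73.
146. 145. 145. 144. 144. 144.
[... 4670 characters left out ...]
 140. 141. 142. 141. 140. 140. 141. 141. 141. 141. 140. 140. 142. 132. 123. 141. 143. 141. 136. 122.
142. 143. 144. 145. 133. 126. 142. 142. 143. 143. 143. 144. 143. 143. 141. 140. 142. 143. 141. 141. 140. 139. 140. 141. 141. 140. 140. 140. 140. 140. 141. 141. 141. 135. 130. 140. 143. 141. 141. 141.
144. 141. 149. 148. 136. 134. 127. 143. 141. 142. 142. 143. 143. 143. 142. 142. 141. 141. 142. 142. 140. 140. 139. 140. 140. 141. 140. 138. 139. 140. 139. 140. 142. 135. 127. 136. 142. 140. 137. 138.
113. 141. 141. 142. 141. 141. 145. 143. 142. 142. 141. 143. 143. 142. 143. 143. 142. 141. 141. 141. 142. 140. 140. 139. 139. 140. 141. 140. 139. 139. 140. 140. 140. 141. 132. 127. 140. 141. 139. 140.
```

```bash
python3 -c "
from h import *
st();print(robot.finish_job())"
```

```text
t 31.77 tray [-45.1  91.8] z 199.6 jaw angle vs tray x -0.1 F [ 0.1  0.3 -0.3] grip 0.184 j6 0.02 toolx [ 0.  0. -1.]
the job is handed in; nothing more can be done
None
```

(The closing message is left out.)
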